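Roll the speaker's foot dowel onto its pencil line

ROBOT

A 7-joint arm with a two-finger parallel gripper is mounted at the origin on the work surface. World frame = base frame: x ahead of the robot, y to its left, z up, the work surface at z = 0. Lengths are in m, angles in rad, forces in N, time in s.
With the tool pointing down it reaches from about 0.4 to 0.85 m from the base axis. Payload 10.4 kg.
Tool frame: the origin (TCP) lies between the finger pads; the fingertips stand 25 mm ahead of it and the grasp point (between the pads) lies 6 mm ahead of it; x points along the fingers, y is the direction in which the jaws open and shut, and the axes are right-handed (so a half turn about x gives the same grasp; the last joint's range is limited). The gripper opens to 87 mm and grips with 3 to 60 N. Pads are 19 mm wide; open, the fingers measure 117 mm over their backs; the gripper's body (75 mm by 190 mm) begins 51 mm behind the grasp point.
Start: joints at [-1.245, 0.332, -0.065, 1.46, 0.022, 1.35, -0.088], TCP at [0.214, 0.587, 0.248] pointing down, gripper open.
Joint ranges: [-2.6, 2.6], [-0.5, 2.12], [-1.47, 1.34], [0.16, 2.42], [-1.27, 4.41], [0.06, 2.06], [-2.6, 2.6]. Speed limits (rad/s): [2.22, 2.22, 2.79, 2.79, 3.14, 3.14, 3.14].

INTERFACE

Orientations are given as a unit quaternion [x, y, z, w].
In Python, from bench import r gives the robot as it stands.
- The arm moves only by the shell command python3 -m pendant 'ROWS' [FORCE]. ROWS is JSON, a list of rows, each an object with "translation": the shift along the world's x, y, z in cm, a list of three; "angular": the turn, a rotation vector about the world's x, y, z in degrees, a list of three; "hand": the opening, from -1 (shut) to 1 (fully open). In form: [{"translation": [dx, dy, dz], "angular": [wx, wy, wz], "hand": hand}, ...]. A call has 1 to 20 rows; each row shifts and turns the commanded pose from where the row before left it; what a row does not reach is not made up. A row lasts 1/10 s, in which the tool goes at most 50 mm and 8.59 degrees, less where a joint would pass 70% of its speed; a pose out of reach is approached as far as the arm can. A call is refused whole if a number of a shift passes 5 or a number of a turn 8.59, either way. A call with a gripper value outside its range is refused whole. The fingers move at their own pace and stop on an object; FORCE is the grip in N (left out, the last holds). Time passes only in rows, so rows that do not move let the fingers close. It gives the time, the measured TCP pose, the force and the opening at its end, in the units of the state.
- r.read_state(): the state, without advancing time (a new reading comes with each control period).
- r.camera(name): name is "side" or "top"; returns the picture (480x640x3 uint8, red, green, blue); there is no depth.
- r.camera_info(name): a dict with "fx", "fy", "cx", "cy" (pixels), "rvec" (rotation vector, rad) and "tvec" (3), from world to camera coordinates, as OpenCV has them. Camera axes: x right, y down, z forward; pixel columns grow to the right and rows downward; lengths in m; the calibration is good to about 2 mm. A picture is of the moment at which its call begins. camera_info takes no time and is no camera call.
- r.close_job(): hands the job in, once; it reports no verdict.
Trained networks look in the newest picture that a camera, given by its name, has taken for a name from the list of things; names that differ only in an ending like _2 or _b are one class to them, and where a whole thing is asked for, a point or a joint stands for the part that bears it (a point fixed in the world has none). Each returns a list of dicts, best first, with "confidence" (0 to 1); they miss things now and then, are a little off and sometimes report something else, mostly with a low value. They report only what shows in the picture. A call takes as long as a camera call. They do not tell look-alikes from the thing itself.
- r.find_in(camera, name): "point" ([row, column] in pixels, amid what is visible of it).
- r.mark_of(camera, name): "point" ([row, column] in pixels: a listed point, or the origin of a listed thing).
The state is a dict: "time": time; "joint_positions": joint angles; "joint_vel": joint speeds; "joint_torque": joint torques, N m; "ee_pos": TCP position; "eef_rot": TCP orientation; "ft_force": force on the tool from outside, world axes, zero at the start; "torque": the same for the moment, N m; "width": finger opening in m.
Only numpy, scipy, OpenCV 4.12 (cv2) and the standard library are available. Lean on these libraries where they do the work, as an engineer would, in place of code of your own. Each camera call takes 0.05 s, during which the arm holds its last target.

TASK

Roll the thicker of the two dowels along the taped-down speaker panel until it lies squarely along the pencil line, its middle over the line from end to end and the line showing past both its ends. Roll it by pushing with the fingertips on top of it: do not pick it up, pinch it, drag it without rolling, or shove it from its sides, and leave it lying still. Leave the thin dowel, the glue bottle, the speaker case and the screwdriver where they are.

Things in the scene. Friction and masses are not known exactly. Their poses are not given: they have to be found in the camera images.
- dowel: The thicker dowel: plain round beech, 22 mm in diameter, 140 mm long, about 40 g, lying on the panel 40 to 70 mm to one side of the pencil line, within 10 degrees of parallel to it. Origin: its middle, on its axis (11 mm above the panel's top); y runs along it, x and z turn as it rolls. Fingertips pressed lightly on top roll it half as far as they travel; stop and lift, and it stays put.
- dowel_end_a (a point): The centre of one end face of the thicker dowel, on its axis (70 mm from its middle, towards its -y). Two fingertips set apart along the top of the dowel and turned together about the vertical turn the dowel with them.
- dowel_end_b (a point): The centre of the other end face of the thicker dowel, on its axis (70 mm from its middle, towards its +y).
- line (a point): The middle of the pencil line, a dark straight line 2.5 mm wide drawn right across the panel (200 mm long), on the panel's top face, 12 mm above the table. Its y axis runs along the line, its x axis across the line in the panel's plane, its z axis up.
- panel: The bottom panel of a small wooden speaker, pale wood, 260 mm (its x) by 200 mm (its y) by 12 mm thick, taped down flat on the green table: it does not move. Its origin is the centre of its underside; the pencil line runs along its y axis through the middle. It is turned up to about 25 degrees either way from square to the robot.
- thin_dowel: A thinner beech dowel, 12 mm in diameter and 140 mm long, lying on the panel on the other side of the pencil line, 40 to 70 mm from it; to be left alone. Its origin is its middle, on its axis (6 mm above the panel); its y axis runs along it.
- glue: A white glue bottle, 52 mm in diameter and 170 mm tall with its nozzle, standing on the table beside the left (+y) edge of the panel; to be left alone. Its origin is the centre of its underside.
- case: A finished speaker case, a closed box of pale wood with a black speaker cone in one face, 150 by 110 by 120 mm tall, standing on the table beyond the glue bottle; to be left alone. Its origin is the centre of its underside.
- screwdriver: A screwdriver lying on the table beside the panel's right (-y) edge; to be left alone. Its origin is on its underside; it lies along its x axis.
Things that resemble listed ones, but are neither listed nor needed, are in the scene too. What is shaped like the dowel but yellow is not meant.

How it is judged:
By the outcome, as a careful person would: the job done as asked, in the order asked, and still so for the second after the job is handed in, with the robot touching nothing.
It also fails if it takes over 58 s, if anything falls off the work surface, if the arm or the gripper's body presses on something with over 40 N, if the wrist force passes 120 N, or if a joint passes its speed limit or range.

## Working session

There is one attempt and no reset: what is moved stays moved. The work goes in short steps, Python scripts to look and compute and a shell command to move; the robot and the scene stay as the last step left them, time stands still between calls to the robot, and variables do not carry over. Pictures are saved under pics/ and viewed, and the job is handed in when it is done.

```bash
mkdir -p pics; ls; python3 - <<'E'
from bench import r
import cv2
for c in("top","side"):
    cv2.imwrite(f"pics/{c}0.png",r.camera(c)[:,:,::-1])
    for n in("dowel","dowel_end_a","line","thin_dowel","panel"):
        print(c,n,[(x['point'],round(x['confidence'],2)) for x in r.mark_of(c,n)])
s=r.read_state();print(s['time'],s['ee_pos'],s['eef_rot'],s['ft_force'],s['width'])
E
```

```text
pics
top dowel [([193.9, 469.6], 0.96), ([201.2, 222.7], 0.82), ([239.8, 354.4], 0.78)]
top dowel_end_a [([209.6, 250.9], 0.96), ([199.5, 184.8], 0.92), ([225.9, 462.5], 0.73), ([244.4, 313.1], 0.64), ([162.0, 466.4], 0.62), ([236.9, 384.1], 0.56)]
top line [([272.7, 353.2], 0.75)]
top thin_dowel [([293.8, 362.3], 0.96), ([317.1, 186.4], 0.15)]
top panel [([273.4, 351.2], 0.89), ([265.8, 426.2], 0.38)]
side dowel [([360.8, 491.3], 0.9), ([173.4, 315.8], 0.69), ([274.2, 351.4], 0.62)]
side dowel_end_a [([194.6, 329.1], 0.89), ([156.4, 299.1], 0.81), ([348.1, 528.3], 0.69), ([299.7, 378.5], 0.68), ([248.6, 324.7], 0.67), ([376.9, 449.3], 0.6)]
side line [([295.7, 320.4], 0.9)]
side thin_dowel [([309.4, 301.3], 0.86)]
side panel [([301.0, 316.4], 0.75)]
0.6 [0.21357785 0.58739425 0.24757409] [ 0.1227086   0.69637875 -0.12264671  0.69638856] [-1.3179139  -0.07112963  0.11481941] 0.08719153692622181
```

View pics/top0.png

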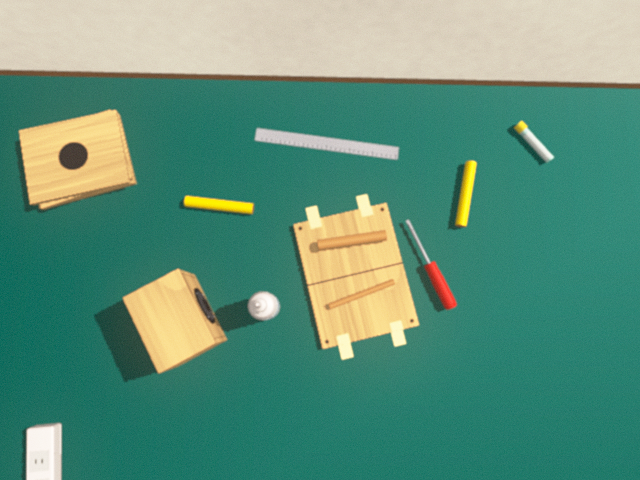

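View pics/side0.png

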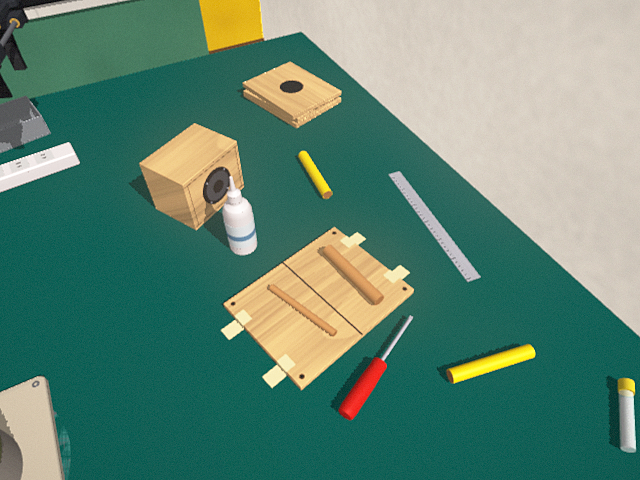

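```bash
cat > h.py <<'E'
import numpy as np,cv2
from bench import r
def cam(c):
    i=r.camera_info(c);K=np.array([[i['fx'],0,i['cx']],[0,i['fy'],i['cy']],[0,0,1]]);R=cv2.Rodrigues(np.array(i['rvec'],float))[0];return K,R,np.array(i['tvec'],float).ravel()
def back(c,rc,z):
    K,R,t=cam(c);d=R.T@np.linalg.solve(K,[rc[1],rc[0],1.]);o=-R.T@t
    return o+d*(z-o[2])/d[2]
def rect(c,z,x0,x1,y0,y1,s=2500.):
    # orthophoto of plane z: rows = x decreasing, cols = y decreasing
    K,R,t=cam(c);im=r.camera(c)
    H=K@np.column_stack([R[:,0],R[:,1],R[:,2]*z+t])
    W,h=int((y1-y0)*s),int((x1-x0)*s)
    A=np.array([[0,-1/s,x1],[-1/s,0,y1],[0,0,1]])
    return cv2.warpPerspective(im,H@A,(W,h),flags=cv2.INTER_CUBIC|cv2.WARP_INVERSE_MAP)
E
python3 - <<'E'
from h import *
print(cam("top"),"side cam",-cam("side")[1].T@cam("side")[2])
print("topcam",-cam("top")[1].T@cam("top")[2])
print("line",back("top",(272.7,353.2),.012),back("side",(295.7,320.4),.012))
print("dowel",back("top",(239.8,354.4),.023),back("side",(274.2,351.4),.023))
print("glue",back("side",(250,243),.0),back("top",(307,264),.17))
print("line ends",back("top",(284,307),.012),back("top",(265,403),.012))
print("dowel ends",back("top",(245,313),.023),back("top",(236.5,386),.023))
E
```

```text
(array([[464.67293409,   0.        , 321.6020458 ],
       [  0.        , 464.67293409, 242.56059887],
       [  0.        ,   0.        ,   1.        ]]), array([[ 0.01127017, -0.99975398,  0.01910388],
       [-0.98789896, -0.014088  , -0.15445766],
       [ 0.1546888 , -0.01713194, -0.9878147 ]]), array([0.10184795, 0.60708493, 0.87668941])) side cam [ 0.33633116 -0.35267283  0.67341934]
topcam [0.4629767  0.12539489 0.95782991]
line [0.54970585 0.0437427  0.012     ] [0.54836652 0.03928212 0.012     ]
dowel [0.6160264  0.04228995 0.023     ] [0.61363061 0.04654666 0.023     ]
glue [0.47309247 0.20617747 0.        ] [0.47566555 0.20704866 0.17      ]
line ends [0.52548602 0.13769054 0.012     ] [ 0.56686988 -0.05858039  0.012     ]
dowel ends [0.60409642 0.12662522 0.023     ] [ 0.62379916 -0.02246388  0.023     ]
```

Now rectified views of the panel plane and the dowel axis plane.

```bash
python3 - <<'E'
from h import *
a=rect("top",.012,.44,.70,-.11,.19,2500)
cv2.imwrite("pics/rt0.png",a[:,:,::-1])
b=rect("side",.012,.44,.70,-.11,.19,2500)
cv2.imwrite("pics/rs0.png",b[:,:,::-1])
print(r.read_state()['time'],a.shape)
E
```

```text
0.7 (649, 750, 3)
```

View pics/rt0.png

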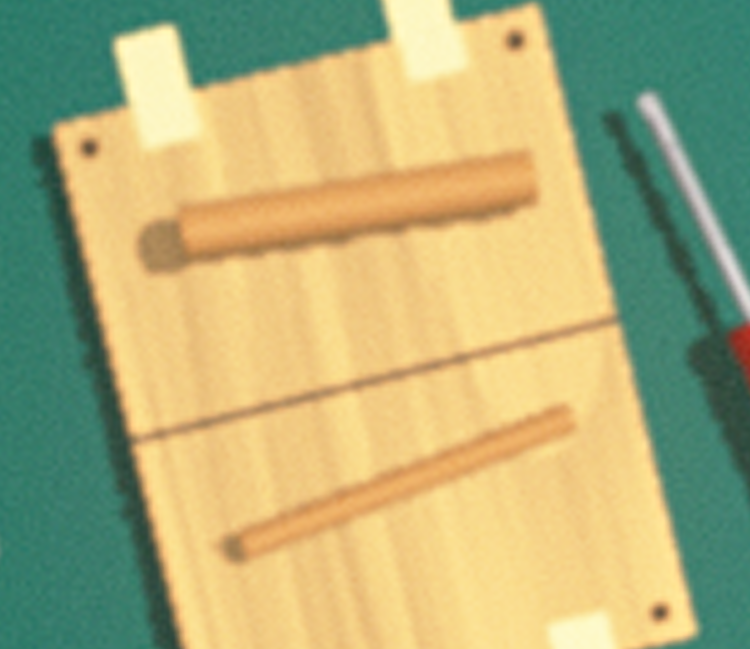

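View pics/rs0.png

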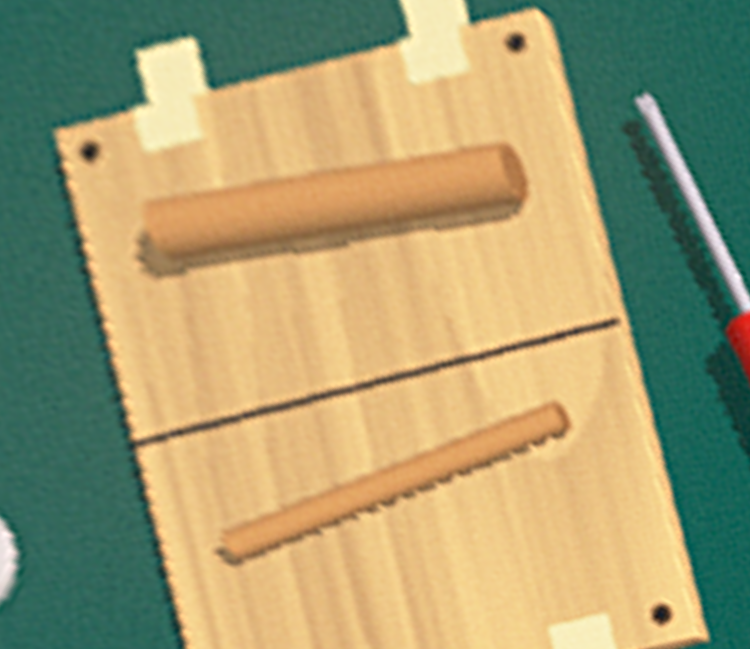

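```bash
cat >> h.py <<'E'
L0=np.array([.524,.1364]);L1=np.array([.572,-.0568])
LM=(L0+L1)/2;LD=(L0-L1)/np.linalg.norm(L0-L1);LN=np.array([LD[1],-LD[0]]) # LN toward +x
def dowel(c,save=None,z=.023):
    s=2500.;a=rect(c,z,.44,.70,-.11,.19,s)
    hsv=cv2.cvtColor(a,cv2.COLOR_RGB2HSV)
    lab=cv2.cvtColor(a,cv2.COLOR_RGB2LAB).astype(int)
    m=((hsv[...,0]<18)&(hsv[...,1]>105)&(hsv[...,2]>120)).astype(np.uint8)
    m=cv2.morphologyEx(m,cv2.MORPH_OPEN,np.ones((9,9)))
    n,l,st,ce=cv2.connectedComponentsWithStats(m)
    out=[]
    for k in range(1,n):
        if st[k,4]<3000: continue
        pts=np.argwhere(l==k)[:,::-1].astype(np.float32)
        (cx,cy),wh,an=cv2.minAreaRect(pts)
        cnt=pts.mean(0)
        vx,vy,_,_=cv2.fitLine(pts,cv2.DIST_L2,0,.01,.01).ravel()
        P=np.array([.70-cy/s,.19-cx/s]);d=np.array([-vy,-vx]);d*=np.sign(d@LD)
        ang=np.degrees(np.arctan2(LD[0]*d[1]-LD[1]*d[0],LD@d))
        out.append((P,np.array(wh)/s*1000,ang,(P-LM)@LN*1000,(P-LM)@LD*1000))
    if save:
        v=a.copy();v[m>0]=v[m>0]//2+np.array([0,0,120],np.uint8);cv2.imwrite(save,v[:,:,::-1])
    return out
E
python3 - <<'E'
from h import *
print("LM",LM,"LD",LD,"LN",LN)
for c in("top","side"):
    for o in dowel(c,f"pics/m_{c}0.png"):print(c,o)
from scipy.spatial.transform import Rotation as R
print(R.from_quat(r.read_state()['eef_rot']).as_matrix())
E
```

```text
LM [0.548  0.0398] LD [-0.24111703  0.97049605] LN [0.97049605 0.24111703]
top (array([0.61288468, 0.05680798]), array([ 28.43946533, 161.23983154]), np.float64(-3.925823944884187), np.float64(67.07124008520184), np.float64(0.8613792591849911))
top (array([0.50530454, 0.03293391]), array([ 15.76958618, 149.89085693]), np.float64(7.558057348797315), np.float64(-43.09130513642113), np.float64(3.6310901749224915))
side (array([0.62441041, 0.05604292]), array([ 81.79830933, 157.84779053]), np.float64(-2.463950107244245), np.float64(78.07244800842737), np.float64(-2.6601621950347707))
side (array([0.48168   , 0.01760449]), array([ 68.15584106, 147.45991211]), np.float64(10.925090376417748), np.float64(-69.71500804401595), np.float64(-5.549772321574944))
[[-1.59338420e-06  3.41747287e-01  9.39791887e-01]
 [ 1.49719950e-04  9.39791877e-01 -3.41747283e-01]
 [-9.99999989e-01  1.40161060e-04 -5.26638363e-05]]
```

```bash
python3 -c "
import cv2,numpy as np
cv2.imwrite('pics/mm0.png',cv2.resize(np.hstack([cv2.imread('pics/m_top0.png'),cv2.imread('pics/m_side0.png')]),(800,346)))"
```

```text
(no output)
```

View pics/mm0.png

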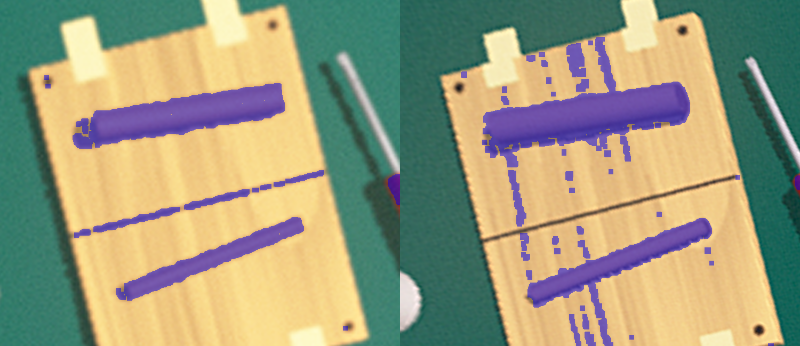

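```bash
python3 - <<'E'
from h import *
for c,pts in(("top",[(205,360),(225,250),(170,500),(245,160),(300,300),(238,400),(205,100)]),("side",[(205,330),(225,230),(180,480),(250,160),(300,300),(80,440),(170,350)])):
    h=cv2.cvtColor(rect(c,.012,.44,.70,-.11,.19),cv2.COLOR_RGB2HSV)
    print(c,[h[p[0]-2:p[0]+3,p[1]-2:p[1]+3].mean((0,1)).round().tolist() for p in pts])
E
```

```text
top [[17.0, 142.0, 238.0], [17.0, 141.0, 237.0], [16.0, 145.0, 234.0], [18.0, 126.0, 172.0], [19.0, 117.0, 240.0], [18.0, 124.0, 230.0], [20.0, 114.0, 242.0]]
side [[15.0, 140.0, 216.0], [15.0, 141.0, 205.0], [15.0, 143.0, 214.0], [16.0, 129.0, 167.0], [17.0, 115.0, 225.0], [19.0, 109.0, 224.0], [15.0, 138.0, 209.0]]
```

```bash
python3 - <<'E'
s=open('h.py').read()
s=s.replace("hsv=cv2.cvtColor(a,","hsv=cv2.cvtColor(cv2.GaussianBlur(a,(7,7),0),").replace("(hsv[...,1]>105)&(hsv[...,2]>120)","(hsv[...,1]>130)&(hsv[...,2]>185)")
open('h.py','w').write(s)
E
python3 - <<'E'
from h import *
for c in("top","side"):
    for o in dowel(c,f"pics/m2_{c}0.png"):print(c,o)
cv2.imwrite('pics/mm1.png',cv2.resize(np.hstack([cv2.imread('pics/m2_top0.png'),cv2.imread('pics/m2_side0.png')]),(800,346)))
print(r.read_state()['time'])
E
```

```text
top (array([0.61747079, 0.04838191]), array([ 22.67464447, 143.24329834]), np.float64(-5.097925084381298), np.float64(69.49037608818158), np.float64(-8.421882773311737))
top (array([0.50689094, 0.02882455]), array([ 14.04396515, 141.35596924]), np.float64(7.528533895361181), np.float64(-42.54254623359561), np.float64(-0.739538558866308))
side (array([0.61720405, 0.05282534]), array([ 19.04846344, 144.21789551]), np.float64(-4.635783492535996), np.float64(70.30289136380696), np.float64(-4.045232956990094))
side (array([0.50553208, 0.02657996]), array([ 11.14852371, 141.93691406]), np.float64(7.673556643001224), np.float64(-44.4025261551871), np.float64(-2.5902616556477875))
1.0
```

View pics/mm1.png

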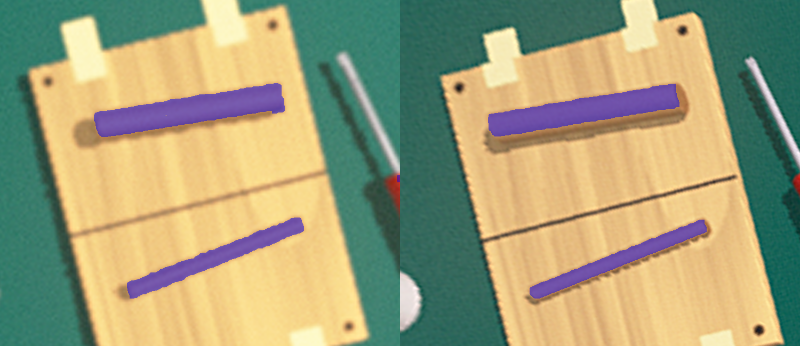

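```bash
python3 -m pendant '[{"translation":[2.05,-2.68,0],"angular":[0,0,1.4],"hand":1},{"translation":[2.05,-2.68,0],"angular":[0,0,1.4],"hand":1},{"translation":[2.05,-2.68,0],"angular":[0,0,1.4],"hand":1},{"translation":[2.05,-2.68,0],"angular":[0,0,1.4],"hand":1},{"translation":[2.05,-2.68,0],"angular":[0,0,1.4],"hand":1},{"translation":[2.05,-2.68,0],"angular":[0,0,1.4],"hand":1},{"translation":[2.05,-2.68,0],"angular":[0,0,1.4],"hand":1},{"translation":[2.05,-2.68,0],"angular":[0,0,1.4],"hand":1},{"translation":[2.05,-2.68,0],"angular":[0,0,1.4],"hand":1},{"translation":[2.05,-2.68,0],"angular":[0,0,1.4],"hand":1},{"translation":[2.05,-2.68,0],"angular":[0,0,1.4],"hand":1},{"translation":[2.05,-2.68,0],"angular":[0,0,1.4],"hand":1},{"translation":[2.05,-2.68,0],"angular":[0,0,1.4],"hand":1},{"translation":[2.05,-2.68,0],"angular":[0,0,1.4],"hand":1},{"translation":[2.05,-2.68,0],"angular":[0,0,1.4],"hand":1},{"translation":[2.05,-2.68,0],"angular":[0,0,1.4],"hand":1},{"translation":[2.05,-2.68,0],"angular":[0,0,1.4],"hand":1},{"translation":[2.05,-2.68,0],"angular":[0,0,1.4],"hand":1},{"translation":[2.05,-2.68,0],"angular":[0,0,1.4],"hand":1},{"translation":[2.05,-2.68,0],"angular":[0,0,1.4],"hand":1}]'
cat >> h.py <<'E'
from scipy.spatial.transform import Rotation as Ro
def st():
    s=r.read_state();M=Ro.from_quat(s['eef_rot']).as_matrix();p=s['ee_pos']
    print("t",round(s['time'],2),"p",p.round(4),"head",round(np.degrees(np.arctan2(M[1,1],M[0,1])),2),"xdir",M[:,0].round(3),"F",np.round(s['ft_force'],2),"T",np.round(s['torque'],2),"w",round(s['width'],4))
    print(" tip offs across line mm",round((p[:2]-LM)@LN*1000,1),"along",round((p[:2]-LM)@LD*1000,1))
E
python3 - <<'E'
from h import *
st()
cv2.imwrite("pics/side1.png",r.camera("side")[:,:,::-1])
E
```

```text
time: 3.0
ee_pos: [0.6243, 0.0503, 0.2477]
eef_rot: [-0.05, 0.705, 0.05, 0.705]
ft_force: [0.1, 0.4, -1.0]
width: 0.0867
t 3.0 p [0.6243 0.0503 0.2477] head 98.09 xdir [ 0.  0. -1.] F [ 0.11  0.42 -1.02] T [ 0.02 -0.06  0.03] w 0.0867
 tip offs across line mm 76.6 along -8.2
```

View pics/side1.png

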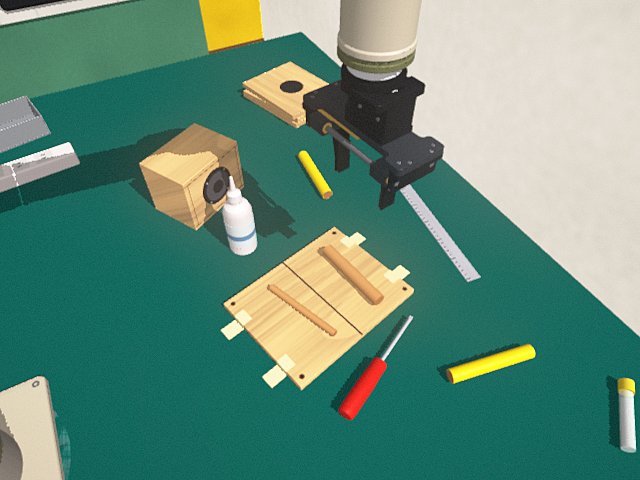

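```bash
python3 -m pendant '[{"translation":[0,0,-3],"angular":[0,0,0],"hand":1},{"translation":[0,0,-4],"angular":[0,0,0],"hand":1},{"translation":[0,0,-4],"angular":[0,0,0],"hand":1},{"translation":[0,0,-4],"angular":[0,0,0],"hand":1},{"translation":[0,0,-2],"angular":[0,0,0],"hand":1},{"translation":[0,0,-1],"angular":[0,0,0],"hand":1},{"translation":[0,0,-0.4],"angular":[0,0,0],"hand":1},{"translation":[0,0,0],"angular":[0,0,0],"hand":1}]'
python3 - <<'E'
from h import *
st()
cv2.imwrite("pics/side2.png",cv2.resize(r.camera("side")[160:400,200:520,::-1],(800,600),interpolation=cv2.INTER_CUBIC))
cv2.imwrite("pics/top2.png",cv2.resize(r.camera("top")[160:370,250:530,::-1],(800,600),interpolation=cv2.INTER_CUBIC))
E
```

```text
time: 3.85
ee_pos: [0.6241, 0.0514, 0.0642]
eef_rot: [-0.049, 0.705, 0.049, 0.706]
ft_force: [0.2, -0.4, 0.7]
width: 0.0866
t 3.85 p [0.6241 0.0514 0.0642] head 98.01 xdir [ 0.001  0.    -1.   ] F [ 0.19 -0.36  0.7 ] T [-0.02  0.01  0.01] w 0.0866
 tip offs across line mm 76.6 along -7.0
```

View pics/side2.png

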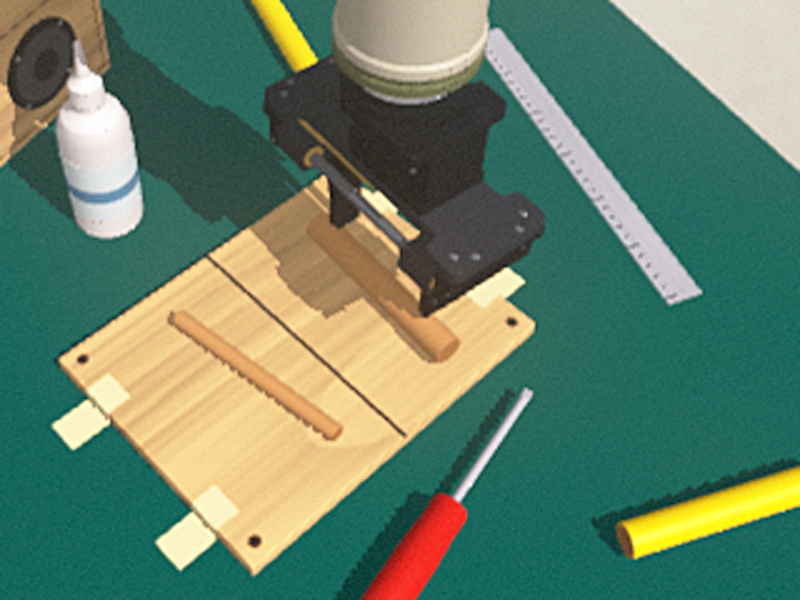

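```bash
python3 -m pendant '[{"translation":[0,0,-0.2],"angular":[0,0,0],"hand":1},{"translation":[0,0,-0.2],"angular":[0,0,0],"hand":1},{"translation":[0,0,-0.1],"angular":[0,0,0],"hand":1},{"translation":[0,0,0],"angular":[0,0,0],"hand":1}]'; python3 -m pendant '[{"translation":[0,0,-0.1],"angular":[0,0,0],"hand":1},{"translation":[0,0,0],"angular":[0,0,0],"hand":1}]'
```

```text
time: 4.35
ee_pos: [0.6243, 0.0515, 0.0594]
eef_rot: [-0.049, 0.705, 0.05, 0.706]
ft_force: [0.2, 0.4, 4.3]
width: 0.0867
time: 4.55
ee_pos: [0.625, 0.0517, 0.0592]
eef_rot: [-0.049, 0.704, 0.05, 0.707]
ft_force: [0.1, 1.0, 9.0]
width: 0.0866
```

```bash
python3 -m pendant '[{"translation":[-0.13,-0.03,0],"angular":[0,0,0.2],"hand":1},{"translation":[-0.27,-0.07,0],"angular":[0,0,0.5],"hand":1},{"translation":[-0.27,-0.07,0],"angular":[0,0,0.5],"hand":1},{"translation":[-0.27,-0.07,0],"angular":[0,0,0.5],"hand":1},{"translation":[-0.27,-0.07,0],"angular":[0,0,0.5],"hand":1},{"translation":[-0.27,-0.07,0],"angular":[0,0,0.5],"hand":1},{"translation":[-0.27,-0.07,0],"angular":[0,0,0.5],"hand":1},{"translation":[-0.27,-0.07,0],"angular":[0,0,0.5],"hand":1},{"translation":[-0.13,-0.03,0],"angular":[0,0,0.3],"hand":1},{"translation":[0,0,0],"angular":[0,0,0],"hand":1}]'
python3 - <<'E'
from h import *
st()
for c in("top","side"):
    for o in dowel(c,f"pics/m3_{c}.png"):print(c,o)
cv2.imwrite('pics/mm3.png',cv2.resize(np.hstack([cv2.imread('pics/m3_top.png'),cv2.imread('pics/m3_side.png')]),(800,346)))
E
```

```text
time: 5.55
ee_pos: [0.6033, 0.0465, 0.0592]
eef_rot: [-0.074, 0.702, 0.074, 0.704]
ft_force: [-0.8, 0.4, 10.7]
width: 0.0869
t 5.55 p [0.6033 0.0465 0.0592] head 102.03 xdir [ 0.003  0.001 -1.   ] F [-0.83  0.38 10.74] T [ 0.3   0.15 -0.2 ] w 0.0869
 tip offs across line mm 55.3 along -6.9
side (array([0.50550142, 0.02531877]), array([ 11.74213409, 143.65505371]), np.float64(7.671566937416801), np.float64(-44.73637787857336), np.float64(-3.806839825010772))
```

View pics/mm3.png

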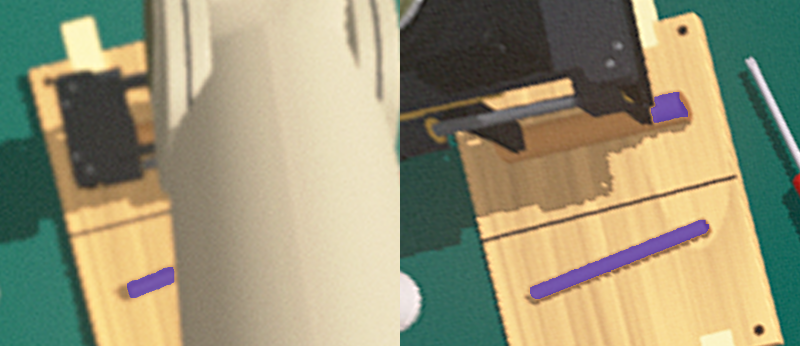

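```bash
python3 -m pendant '[{"translation":[0,0,0.3],"angular":[0,0,0],"hand":1},{"translation":[0,0,0.7],"angular":[0,0,0],"hand":1},{"translation":[0.6,0.14,0],"angular":[0,0,-1],"hand":1},{"translation":[0.54,0.14,0],"angular":[0,0,-1],"hand":1}]'
python3 - <<'E'
from h import *
st()
a=rect("side",.012,.44,.70,-.11,.19);cv2.imwrite("pics/rs4.png",a[:,:,::-1])
E
```

```text
time: 6.05
ee_pos: [0.6141, 0.0488, 0.0678]
eef_rot: [-0.061, 0.704, 0.061, 0.705]
ft_force: [-0.0, 1.1, 0.3]
width: 0.087
t 6.05 p [0.6141 0.0488 0.0678] head 99.92 xdir [ 0.  0. -1.] F [-0.01  1.14  0.29] T [ 0.03 -0.01  0.01] w 0.087
 tip offs across line mm 66.3 along -7.2
```

View pics/rs4.png

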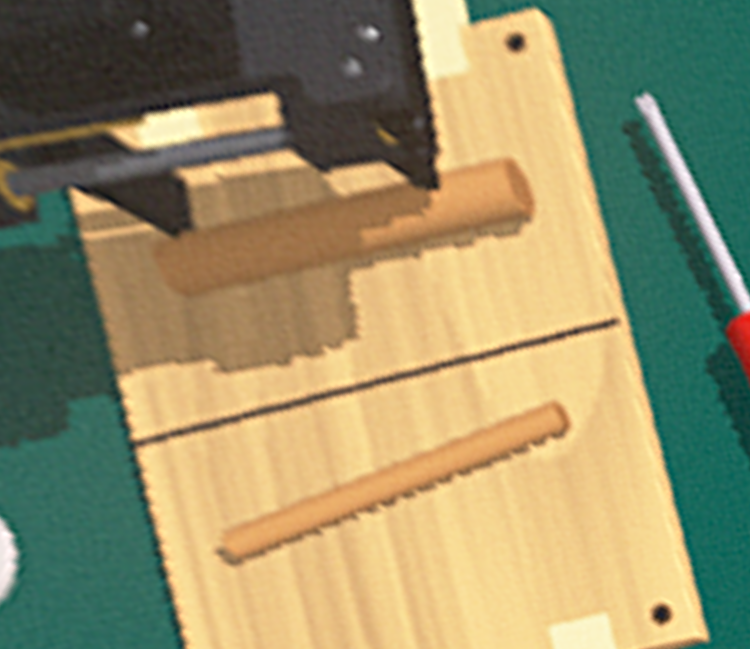

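```bash
python3 -m pendant '[{"translation":[0,0,-0.6],"angular":[0,0,0],"hand":1},{"translation":[0,0,-0.2],"angular":[0,0,0],"hand":1},{"translation":[0,0,-0.15],"angular":[0,0,0],"hand":1},{"translation":[0,0,0],"angular":[0,0,0],"hand":1},{"translation":[-0.13,-0.03,0],"angular":[0,0,0],"hand":1},{"translation":[-0.27,-0.07,0],"angular":[0,0,0.15],"hand":1},{"translation":[-0.27,-0.07,0],"angular":[0,0,0.15],"hand":1},{"translation":[-0.27,-0.07,0],"angular":[0,0,0.15],"hand":1},{"translation":[-0.27,-0.07,0],"angular":[0,0,0.15],"hand":1},{"translation":[-0.27,-0.07,0],"angular":[0,0,0.15],"hand":1},{"translation":[-0.27,-0.07,0],"angular":[0,0,0.15],"hand":1},{"translation":[-0.27,-0.07,0],"angular":[0,0,0.15],"hand":1},{"translation":[-0.27,-0.07,0],"angular":[0,0,0.15],"hand":1},{"translation":[-0.27,-0.07,0],"angular":[0,0,0.15],"hand":1},{"translation":[-0.13,-0.03,0],"angular":[0,0,0.15],"hand":1},{"translation":[0,0,0],"angular":[0,0,0],"hand":1}]'
python3 - <<'E'
from h import *
st()
E
python3 -m pendant '[{"translation":[0,0,0.3],"angular":[0,0,0],"hand":1},{"translation":[0,0,0.7],"angular":[0,0,0],"hand":1},{"translation":[0.6,0.15,0],"angular":[0,0,0],"hand":1},{"translation":[0.8,0.2,0],"angular":[0,0,0],"hand":1}]'
python3 - <<'E'
from h import *
st()
a=rect("side",.012,.44,.70,-.11,.19);cv2.imwrite("pics/rs5.png",a[:,:,::-1])
E
```

```text
time: 7.7
ee_pos: [0.5875, 0.0421, 0.0592]
eef_rot: [-0.071, 0.703, 0.071, 0.704]
ft_force: [-0.8, 1.7, 10.3]
width: 0.0867
t 7.7 p [0.5875 0.0421 0.0592] head 101.51 xdir [ 0.002  0.001 -1.   ] F [-0.84  1.67 10.35] T [ 0.28  0.1  -0.21] w 0.0867
 tip offs across line mm 38.9 along -7.3
time: 8.1
ee_pos: [0.601, 0.0454, 0.0681]
eef_rot: [-0.071, 0.704, 0.071, 0.704]
ft_force: [0.2, -0.9, -0.1]
width: 0.0871
t 8.1 p [0.601  0.0454 0.0681] head 101.52 xdir [ 0.  0. -1.] F [ 0.25 -0.94 -0.09] T [ 0.06 -0.01  0.03] w 0.0871
 tip offs across line mm 52.8 along -7.4
```

View pics/rs5.png

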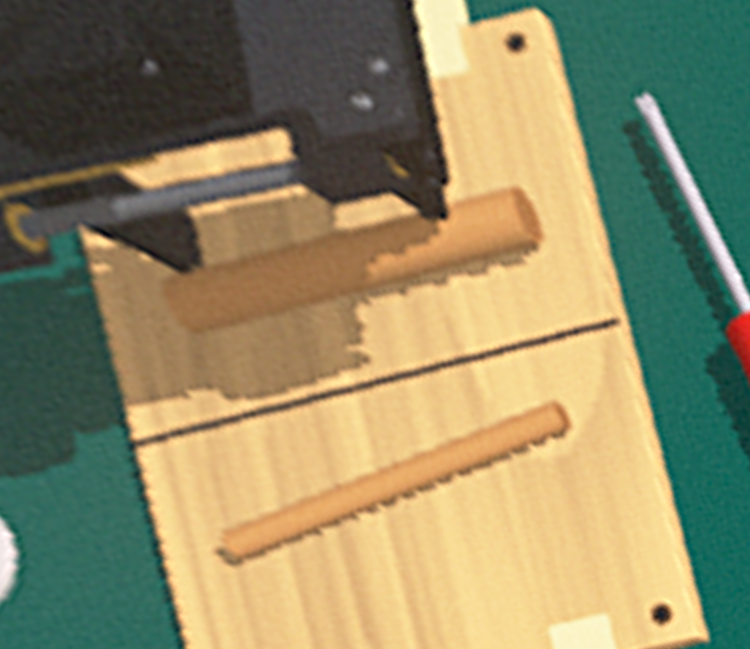

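```bash
python3 -m pendant '[{"translation":[0,0,-0.6],"angular":[0,0,0],"hand":1},{"translation":[0,0,-0.2],"angular":[0,0,0],"hand":1},{"translation":[0,0,-0.15],"angular":[0,0,0],"hand":1},{"translation":[0,0,0],"angular":[0,0,0],"hand":1},{"translation":[-0.13,-0.03,0],"angular":[0,0,0],"hand":1},{"translation":[-0.27,-0.07,0],"angular":[0,0,0.05],"hand":1},{"translation":[-0.27,-0.07,0],"angular":[0,0,0.05],"hand":1},{"translation":[-0.27,-0.07,0],"angular":[0,0,0.05],"hand":1},{"translation":[-0.27,-0.07,0],"angular":[0,0,0.05],"hand":1},{"translation":[-0.27,-0.07,0],"angular":[0,0,0.05],"hand":1},{"translation":[-0.27,-0.07,0],"angular":[0,0,0.05],"hand":1},{"translation":[-0.27,-0.07,0],"angular":[0,0,0.05],"hand":1},{"translation":[-0.27,-0.07,0],"angular":[0,0,0.05],"hand":1},{"translation":[-0.27,-0.07,0],"angular":[0,0,0.05],"hand":1},{"translation":[-0.13,-0.03,0],"angular":[0,0,0],"hand":1},{"translation":[0,0,0],"angular":[0,0,0],"hand":1}]'
python3 - <<'E'
from h import *
st()
E
python3 -m pendant '[{"translation":[0,0,0.3],"angular":[0,0,0],"hand":1},{"translation":[0,0,0.7],"angular":[0,0,0],"hand":1},{"translation":[0.6,0.15,0],"angular":[0,0,0],"hand":1},{"translation":[0.8,0.2,0],"angular":[0,0,0],"hand":1}]'
python3 - <<'E'
from h import *
st()
a=rect("side",.012,.44,.70,-.11,.19);cv2.imwrite("pics/rs6.png",a[:,:,::-1])
E
```

```text
time: 9.75
ee_pos: [0.5742, 0.0384, 0.0593]
eef_rot: [-0.073, 0.703, 0.074, 0.704]
ft_force: [-0.4, 1.1, 7.7]
width: 0.0869
t 9.75 p [0.5742 0.0384 0.0593] head 101.94 xdir [ 0.001  0.001 -1.   ] F [-0.37  1.11  7.66] T [ 0.09  0.06 -0.17] w 0.0869
 tip offs across line mm 25.1 along -7.6
time: 10.15
ee_pos: [0.5882, 0.042, 0.0688]
eef_rot: [-0.074, 0.703, 0.074, 0.703]
ft_force: [0.2, -0.0, -0.2]
width: 0.0869
t 10.15 p [0.5882 0.042  0.0688] head 101.97 xdir [ 0.  0. -1.] F [ 0.17 -0.01 -0.16] T [ 0.09 -0.01  0.01] w 0.0869
 tip offs across line mm 39.5 along -7.5
```

View pics/rs6.png

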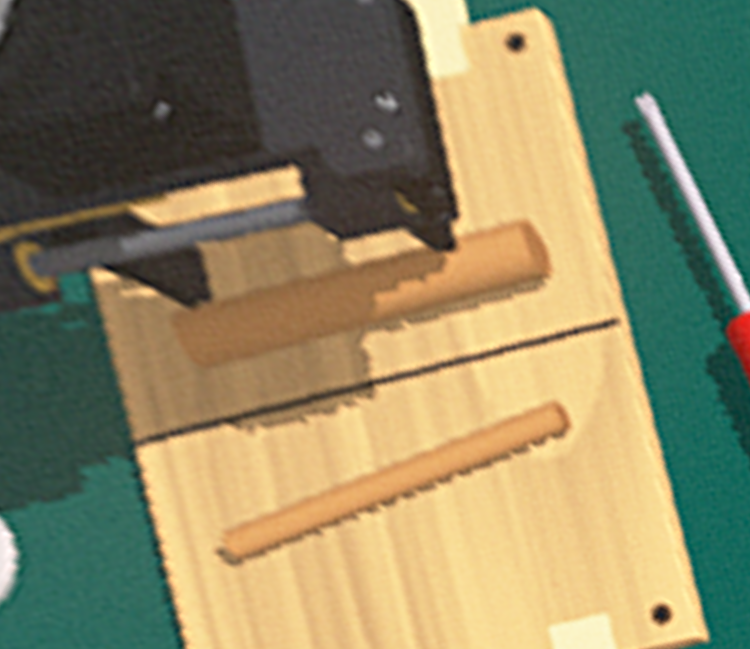

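```bash
python3 -m pendant '[{"translation":[0,0,-0.6],"angular":[0,0,0],"hand":1},{"translation":[0,0,-0.2],"angular":[0,0,0],"hand":1},{"translation":[0,0,-0.2],"angular":[0,0,0],"hand":1},{"translation":[0,0,0],"angular":[0,0,0],"hand":1},{"translation":[-0.13,-0.03,0],"angular":[0,0,0],"hand":1},{"translation":[-0.27,-0.07,0],"angular":[0,0,0],"hand":1},{"translation":[-0.27,-0.07,0],"angular":[0,0,0],"hand":1},{"translation":[-0.27,-0.07,0],"angular":[0,0,0],"hand":1},{"translation":[-0.27,-0.07,0],"angular":[0,0,0],"hand":1},{"translation":[-0.27,-0.07,0],"angular":[0,0,0],"hand":1},{"translation":[-0.27,-0.07,0],"angular":[0,0,0],"hand":1},{"translation":[-0.27,-0.07,0],"angular":[0,0,0],"hand":1},{"translation":[-0.27,-0.07,0],"angular":[0,0,0],"hand":1},{"translation":[-0.27,-0.07,0],"angular":[0,0,0],"hand":1},{"translation":[-0.13,-0.03,0],"angular":[0,0,0],"hand":1},{"translation":[0,0,0],"angular":[0,0,0],"hand":1}]'
python3 - <<'E'
from h import *
st()
E
python3 -m pendant '[{"translation":[0,0,0.3],"angular":[0,0,0],"hand":1},{"translation":[0,0,0.7],"angular":[0,0,0],"hand":1},{"translation":[2,0.5,3],"angular":[0,0,0],"hand":1},{"translation":[3,0.5,3],"angular":[0,0,0],"hand":1},{"translation":[4,0,3],"angular":[0,0,0],"hand":1},{"translation":[4,0,3],"angular":[0,0,0],"hand":1},{"translation":[0,0,3],"angular":[0,0,0],"hand":1},{"translation":[0,0,3],"angular":[0,0,0],"hand":1},{"translation":[0,0,0],"angular":[0,0,0],"hand":1}]'
python3 - <<'E'
from h import *
st()
for c in("top","side"):
    for o in dowel(c,f"pics/m7_{c}.png"):print(c,o)
cv2.imwrite('pics/mm7.png',cv2.resize(np.hstack([cv2.imread('pics/m7_top.png'),cv2.imread('pics/m7_side.png')]),(800,346)))
E
```

```text
time: 11.8
ee_pos: [0.5613, 0.0349, 0.0593]
eef_rot: [-0.074, 0.703, 0.074, 0.704]
ft_force: [-0.8, -0.2, 6.6]
width: 0.0869
t 11.8 p [0.5613 0.0349 0.0593] head 101.96 xdir [ 0.002  0.    -1.   ] F [-0.76 -0.15  6.6 ] T [0.02 0.04 0.03] w 0.0869
 tip offs across line mm 11.7 along -8.0
time: 12.7
ee_pos: [0.6925, 0.0447, 0.2534]
eef_rot: [-0.074, 0.701, 0.074, 0.706]
ft_force: [1.1, 0.2, 0.1]
width: 0.0866
t 12.7 p [0.6925 0.0447 0.2534] head 101.94 xdir [ 0.006  0.001 -1.   ] F [1.08 0.25 0.1 ] T [-0.01 -0.02  0.02] w 0.0866
 tip offs across line mm 141.4 along -30.1
top (array([0.56037908, 0.06311761]), array([21.51000519, 83.46387939]), np.float64(0.9676224718964421), np.float64(17.636119463552546), np.float64(19.644846620972086))
top (array([0.49598746, 0.05687445]), array([15.23924561, 79.00679321]), np.float64(7.863720496415245), np.float64(-46.361020352670195), np.float64(29.11179526869483))
side (array([0.56639912, 0.03554297]), array([ 21.90240784, 149.94367676]), np.float64(0.8795508673737836), np.float64(16.829831560619525), np.float64(-8.567773440464364))
side (array([0.50522491, 0.02508352]), array([ 12.45428925, 143.73345947]), np.float64(7.642120800928101), np.float64(-45.06144518051123), np.float64(-3.968483599024553))
```

View pics/mm7.png

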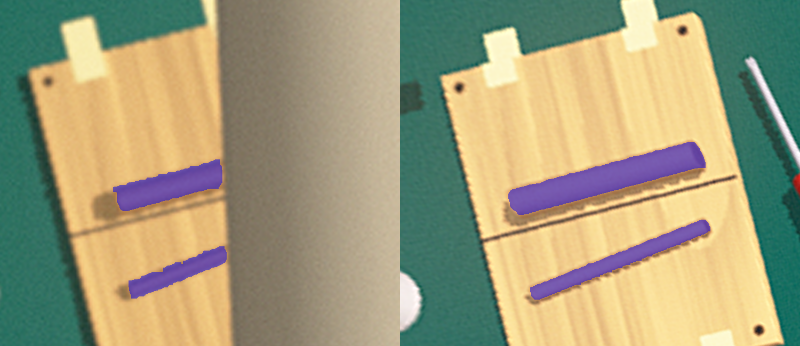

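```bash
python3 -m pendant '[{"translation":[-4,-0.24,-3],"angular":[0,0,0],"hand":1},{"translation":[-4,-0.24,-3],"angular":[0,0,0],"hand":1},{"translation":[-4,-0.24,-3],"angular":[0,0,0],"hand":1},{"translation":[0,0,-4],"angular":[0,0,0],"hand":1},{"translation":[0,0,-4],"angular":[0,0,0],"hand":1},{"translation":[0,0,-1.5],"angular":[0,0,0],"hand":1},{"translation":[0,0,0],"angular":[0,0,0],"hand":1},{"translation":[0,0,0],"angular":[0,0,0],"hand":1}]'; python3 -c "
from h import *
st()"
```

```text
time: 13.6
ee_pos: [0.5711, 0.0377, 0.064]
eef_rot: [-0.074, 0.703, 0.074, 0.703]
ft_force: [1.1, 0.4, 1.1]
width: 0.0868
t 13.6 p [0.5711 0.0377 0.064 ] head 101.96 xdir [-0. -0. -1.] F [1.07 0.39 1.07] T [ 0.04  0.03 -0.02] w 0.0868
 tip offs across line mm 21.9 along -7.6
```

```bash
python3 -m pendant '[{"translation":[0,0,-0.2],"angular":[0,0,0],"hand":1},{"translation":[0,0,-0.2],"angular":[0,0,0],"hand":1},{"translation":[0,0,-0.15],"angular":[0,0,0],"hand":1},{"translation":[0,0,0],"angular":[0,0,0],"hand":1},{"translation":[-0.13,-0.03,0],"angular":[0,0,0],"hand":1},{"translation":[-0.27,-0.07,0],"angular":[0,0,-0.1],"hand":1},{"translation":[-0.27,-0.07,0],"angular":[0,0,-0.2],"hand":1},{"translation":[-0.27,-0.07,0],"angular":[0,0,-0.2],"hand":1},{"translation":[-0.27,-0.07,0],"angular":[0,0,-0.2],"hand":1},{"translation":[-0.27,-0.07,0],"angular":[0,0,-0.2],"hand":1},{"translation":[-0.27,-0.07,0],"angular":[0,0,-0.1],"hand":1},{"translation":[-0.27,-0.07,0],"angular":[0,0,0],"hand":1},{"translation":[-0.13,-0.03,0],"angular":[0,0,0],"hand":1},{"translation":[0,0,0],"angular":[0,0,0],"hand":1}]'
python3 - <<'E'
from h import *
st()
E
python3 -m pendant '[{"translation":[0,0,0.3],"angular":[0,0,0],"hand":1},{"translation":[0,0,0.7],"angular":[0,0,0],"hand":1},{"translation":[1,-1,4],"angular":[0,0,0],"hand":1},{"translation":[1,-3,4],"angular":[0,0,0],"hand":1},{"translation":[0,-4,4],"angular":[0,0,0],"hand":1},{"translation":[0,-4,4],"angular":[0,0,0],"hand":1},{"translation":[0,-4,2],"angular":[0,0,0],"hand":1},{"translation":[0,-4,0],"angular":[0,0,0],"hand":1},{"translation":[0,-4,0],"angular":[0,0,0],"hand":1},{"translation":[0,0,0],"angular":[0,0,0],"hand":1},{"translation":[0,0,0],"angular":[0,0,0],"hand":1}]'
python3 - <<'E'
from h import *
st()
for c in("top","side"):
    for o in dowel(c,f"pics/m8_{c}.png"):print(c,o)
cv2.imwrite('pics/mm8.png',cv2.resize(np.hstack([cv2.imread('pics/m8_top.png'),cv2.imread('pics/m8_side.png')]),(800,346)))
E
```

```text
time: 15.0
ee_pos: [0.5503, 0.0324, 0.0593]
eef_rot: [-0.067, 0.703, 0.068, 0.705]
ft_force: [0.2, 0.1, 5.6]
width: 0.0871
t 15.0 p [0.5503 0.0324 0.0593] head 100.97 xdir [ 0.002  0.001 -1.   ] F [0.16 0.06 5.61] T [0.03 0.06 0.06] w 0.0871
 tip offs across line mm 0.4 along -7.7
time: 16.1
ee_pos: [0.5688, -0.1988, 0.2383]
eef_rot: [-0.067, 0.704, 0.067, 0.704]
ft_force: [0.4, 0.7, -0.4]
width: 0.0871
t 16.1 p [ 0.5688 -0.1988  0.2383] head 100.83 xdir [-0.  0. -1.] F [ 0.43  0.73 -0.36] T [ 0.1  -0.    0.01] w 0.0871
 tip offs across line mm -37.3 along -236.5
top (array([0.55593899, 0.03184441]), array([ 23.44152527, 143.4713501 ]), np.float64(-0.028598292982596404), np.float64(5.786529260229324), np.float64(-9.635094958349482))
side (array([0.55595508, 0.03275168]), array([ 22.51711426, 149.27407227]), np.float64(-0.09634702653595537), np.float64(6.020902990149785), np.float64(-8.758467077886925))
```

View pics/mm8.png

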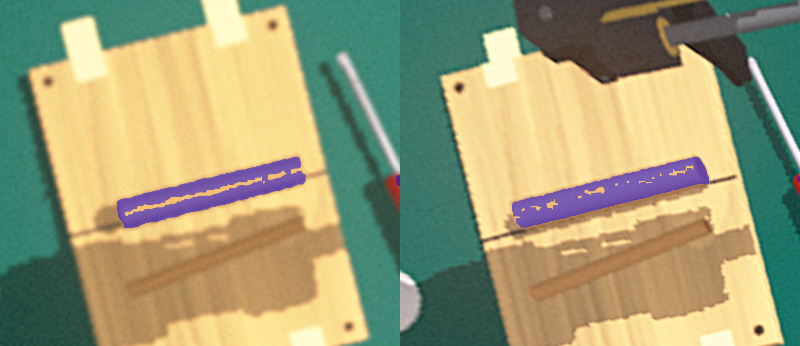

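```bash
python3 - <<'E'
from h import *
# refine line at z=.012 using darkest point across, outside dowel
for c in("top","side"):
    s=2500.;a=cv2.cvtColor(rect(c,.012,.44,.70,-.11,.19,s),cv2.COLOR_RGB2GRAY).astype(float)
    for u in (-94,-90,-86,78,82,86,90,94):
        v=np.arange(-8,8.1,.2)
        P=LM[None]+u/1000*LD[None]+v[:,None]/1000*LN[None]
        mx=((.19-P[:,1])*s).astype(np.float32)[None];my=((.70-P[:,0])*s).astype(np.float32)[None]
        g=cv2.remap(a.astype(np.float32),mx,my,cv2.INTER_LINEAR).ravel()
        w=np.clip(np.median(g)-15-g,0,None);w[abs(v-v[g.argmin()])>2.5]=0
        print(c,u,round(g.min()),round((w*v).sum()/max(w.sum(),1e-9),2))
E
python3 -m pendant '[{"translation":[0,3.3,0],"angular":[0,0,0],"hand":1},{"translation":[0,4,0],"angular":[0,0,0],"hand":1},{"translation":[0,4,-2],"angular":[0,0,0],"hand":1},{"translation":[0,4,-2],"angular":[0,0,0],"hand":1},{"translation":[0,4,-2],"angular":[0,0,0],"hand":1},{"translation":[-0.5,3,-3],"angular":[0,0,0],"hand":1},{"translation":[-0.5,1,-4],"angular":[0,0,0],"hand":1},{"translation":[0,0,-3],"angular":[0,0,0],"hand":1},{"translation":[0,0,-1],"angular":[0,0,0],"hand":1},{"translation":[0,0,0],"angular":[0,0,0],"hand":1},{"translation":[0,0,0],"angular":[0,0,0],"hand":1}]'; python3 -c "
from h import *
st()"
```

```text
top -94 160 0.48
top -90 166 0.35
top -86 172 0.62
top 78 117 0.61
top 82 160 0.12
top 86 160 -0.1
top 90 153 -0.03
top 94 170 -0.14
side -94 66 -0.53
side -90 85 -0.43
side -86 91 -0.22
side 78 84 -1.01
side 82 87 -1.22
side 86 114 -1.35
side 90 82 -1.53
side 94 118 -1.51
time: 17.4
ee_pos: [0.5602, 0.0351, 0.0696]
eef_rot: [-0.067, 0.703, 0.067, 0.705]
ft_force: [0.0, -0.3, -0.3]
width: 0.087
t 17.4 p [0.5602 0.0351 0.0696] head 100.95 xdir [ 0.002  0.    -1.   ] F [ 0.03 -0.28 -0.28] T [ 0.05 -0.02 -0.  ] w 0.087
 tip offs across line mm 10.7 along -7.5
```

```bash
python3 -m pendant '[{"translation":[0,0,-0.7],"angular":[0,0,0],"hand":1},{"translation":[0,0,-0.2],"angular":[0,0,0],"hand":1},{"translation":[0,0,-0.2],"angular":[0,0,0],"hand":1},{"translation":[0,0,0],"angular":[0,0,0],"hand":1},{"translation":[-0.12,-0.03,0],"angular":[0,0,0],"hand":1},{"translation":[-0.27,-0.07,0],"angular":[0,0,0.1],"hand":1},{"translation":[-0.27,-0.07,0],"angular":[0,0,0.1],"hand":1},{"translation":[-0.27,-0.07,0],"angular":[0,0,0.1],"hand":1},{"translation":[-0.27,-0.07,0],"angular":[0,0,0],"hand":1},{"translation":[0,0,0],"angular":[0,0,0],"hand":1}]'
python3 - <<'E'
from h import *
st()
E
python3 -m pendant '[{"translation":[0,0,0.3],"angular":[0,0,0],"hand":1},{"translation":[0,0,0.7],"angular":[0,0,0],"hand":1},{"translation":[1,-1,4],"angular":[0,0,0],"hand":1},{"translation":[1,-3,4],"angular":[0,0,0],"hand":1},{"translation":[0,-4,4],"angular":[0,0,0],"hand":1},{"translation":[0,-4,4],"angular":[0,0,0],"hand":1},{"translation":[-2,-4,4],"angular":[0,0,0],"hand":1},{"translation":[-2,-4,3],"angular":[0,0,0],"hand":1},{"translation":[-2,-4,3],"angular":[0,0,0],"hand":1},{"translation":[-1,-4,0],"angular":[0,0,0],"hand":1},{"translation":[0,-4,0],"angular":[0,0,0],"hand":1},{"translation":[0,0,0],"angular":[0,0,0],"hand":1}]'
python3 - <<'E'
from h import *
st()
for c in("top","side"):
    for o in dowel(c,f"pics/m9_{c}.png"):print(c,o)
    cv2.imwrite(f'pics/r9_{c}.png',rect(c,.012,.46,.66,-.10,.18,2800.)[:,:,::-1])
E
```

```text
time: 18.4
ee_pos: [0.5489, 0.0323, 0.0592]
eef_rot: [-0.069, 0.702, 0.07, 0.705]
ft_force: [-0.6, 0.6, 11.8]
width: 0.0872
t 18.4 p [0.5489 0.0323 0.0592] head 101.23 xdir [ 0.004  0.001 -1.   ] F [-0.56  0.58 11.75] T [ 0.2   0.15 -0.22] w 0.0872
 tip offs across line mm -0.9 along -7.4
time: 19.6
ee_pos: [0.5009, -0.2716, 0.3069]
eef_rot: [-0.067, 0.704, 0.066, 0.704]
ft_force: [-1.5, -0.1, -0.0]
width: 0.087
t 19.6 p [ 0.5009 -0.2716  0.3069] head 100.81 xdir [ 0.    -0.002 -1.   ] F [-1.46 -0.07 -0.03] T [0.02 0.06 0.01] w 0.087
 tip offs across line mm -120.8 along -290.9
top (array([0.55046138, 0.02980846]), array([ 23.73029175, 144.15187988]), np.float64(0.21186708788275335), np.float64(-0.02037397700072325), np.float64(-10.2902304889632))
top (array([0.50681709, 0.02905159]), array([ 13.78271942, 140.91143799]), np.float64(7.519518122483394), np.float64(-42.559476964038986), np.float64(-0.5013914151170458))
side (array([0.54662324, 0.02995911]), array([ 14.1175766 , 148.81572266]), np.float64(0.8162297158727801), np.float64(-3.7089450450537726), np.float64(-9.218588540646621))
side (array([0.5032793 , 0.02374828]), array([ 11.18730927, 142.12611084]), np.float64(8.131097597917984), np.float64(-47.27160895759178), np.float64(-4.795208833988475))
```

View pics/r9_top.png

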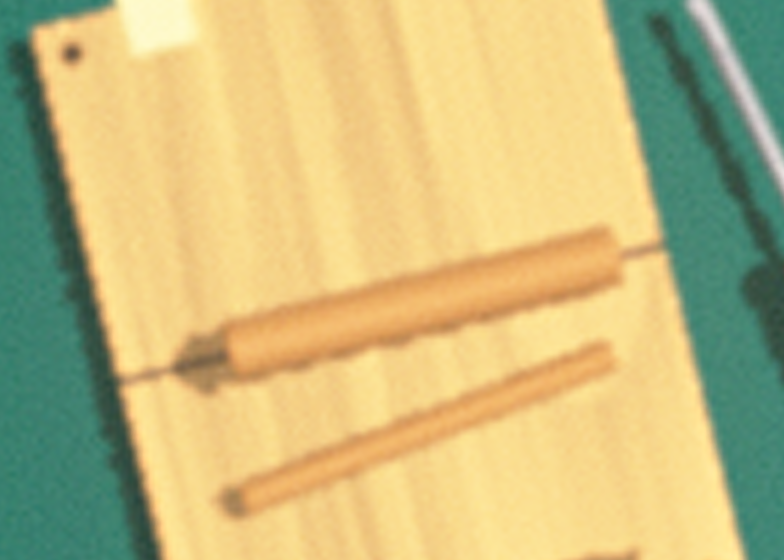

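View pics/r9_side.png

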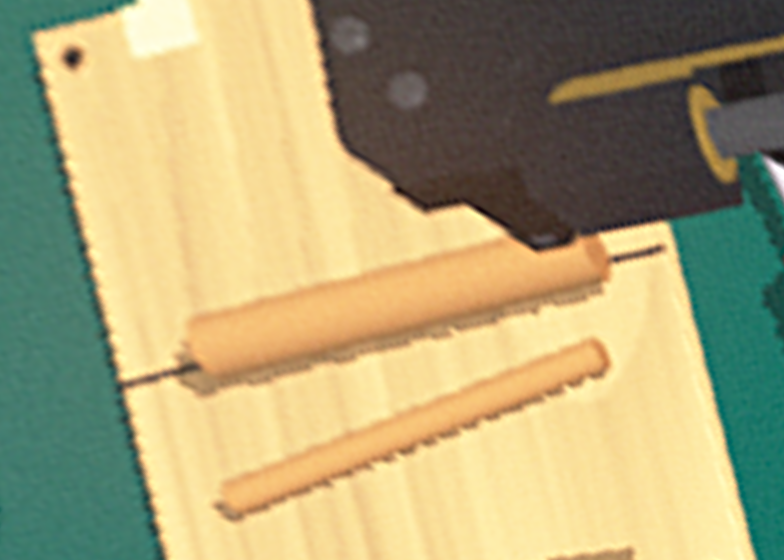

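```bash
python3 -m pendant '[{"translation":[4,0,0],"angular":[0,0,0],"hand":1},{"translation":[4,0,0],"angular":[0,0,0],"hand":1},{"translation":[4,0,0],"angular":[0,0,0],"hand":1},{"translation":[4,0,-2],"angular":[0,0,0],"hand":1},{"translation":[0,0,-2],"angular":[0,0,0],"hand":1},{"translation":[0,0,0],"angular":[0,0,0],"hand":1},{"translation":[0,0,0],"angular":[0,0,0],"hand":1}]'
cat > l.py <<'E'
from h import *
def line(c,a=None):
    s=2500.;a=cv2.cvtColor(rect(c,.012,.44,.70,-.11,.19,s),cv2.COLOR_RGB2GRAY).astype(np.float32)
    U=[];V=[]
    for u in list(range(-96,-84,2))+list(range(78,97,2)):
        v=np.arange(-6,6.1,.2)
        P=LM[None]+u/1000*LD[None]+v[:,None]/1000*LN[None]
        g=cv2.remap(a,((.19-P[:,1])*s).astype(np.float32)[None],((.70-P[:,0])*s).astype(np.float32)[None],cv2.INTER_LINEAR).ravel()
        w=np.clip(np.median(g)-15-g,0,None);w[abs(v-v[g.argmin()])>2]=0
        if w.sum()>0:U.append(u);V.append((w*v).sum()/w.sum())
    p=np.polyfit(U,V,1);return p,np.round(V,1)
if __name__=="__main__":
    st()
    for c in("top","side"):
        p,V=line(c);print(c,"line off",p[1],"ang",np.degrees(-p[0]),V)
        for o in dowel(c,f"pics/mA_{c}.png"):print("  rel offset",o[3]-np.polyval(p,o[4]),"rel ang",o[2]+np.degrees(p[0]),o[1],o[4])
        print(c,[(x['point'],round(x['confidence'],2),back(c,x['point'],.023)[:2].round(4)) for x in r.mark_of(c,"dowel_end_a")],)
        cv2.imwrite(f'pics/rA_{c}.png',rect(c,.012,.46,.66,-.10,.18,2800.)[:,:,::-1])
    cv2.imwrite('pics/mmA.png',cv2.resize(np.hstack([cv2.imread('pics/mA_top.png'),cv2.imread('pics/mA_side.png')]),(800,346)))
E
python3 l.py
```

```text
time: 20.5
ee_pos: [0.663, -0.2649, 0.2667]
eef_rot: [-0.07, 0.704, 0.07, 0.704]
ft_force: [1.1, 0.5, 0.1]
width: 0.087
t 20.5 p [ 0.663  -0.2649  0.2667] head 101.31 xdir [-0.  0. -1.] F [1.11 0.49 0.05] T [-0.01 -0.01 -0.01] w 0.087
 tip offs across line mm 38.2 along -323.5
top line off 0.22884424091421696 ang 0.20249157366221424 [ 0.7  0.5  0.5  0.2  0.6  0.8 -0.1  0.3  0.  -0.1 -0.1 -0.1  0.  -0.1
 -0.3 -0.3]
  rel offset -42.800658350510574 rel ang 7.3324272293434625 [ 13.3059021  141.37814941] -0.283552023598115
top [([200.4, 187.7], 0.94, array([0.6931, 0.3853])), ([264.9, 391.8], 0.92, array([ 0.5656, -0.0337])), ([161.7, 466.1], 0.81, array([ 0.7861, -0.1933])), ([209.8, 253.0], 0.75, array([0.6754, 0.2508])), ([228.4, 461.3], 0.61, array([ 0.643 , -0.1781])), ([281.2, 323.8], 0.58, array([0.5308, 0.1039]))]
side line off -0.9260177331659972 ang 0.31524880941886835 [-0.4 -0.5 -0.5 -0.5 -0.3 -0.2 -1.3 -1.3 -1.3 -1.2 -1.3 -1.6 -1.6 -1.4
 -1.4 -1.6]
  rel offset -43.94137631831431 rel ang 7.334822276947908 [ 11.80243378 143.87943115] -3.7078259200185966
side [([323.4, 353.3], 0.89, array([ 0.566 , -0.0391])), ([152.6, 299.4], 0.88, array([0.684 , 0.3877])), ([192.7, 328.7], 0.82, array([0.6786, 0.2449])), ([272.2, 295.5], 0.73, array([0.53  , 0.0967])), ([374.7, 450.7], 0.7, array([ 0.6481, -0.1824])), ([351.1, 530.6], 0.58, array([ 0.7805, -0.2105]))]
```

View pics/rA_side.png

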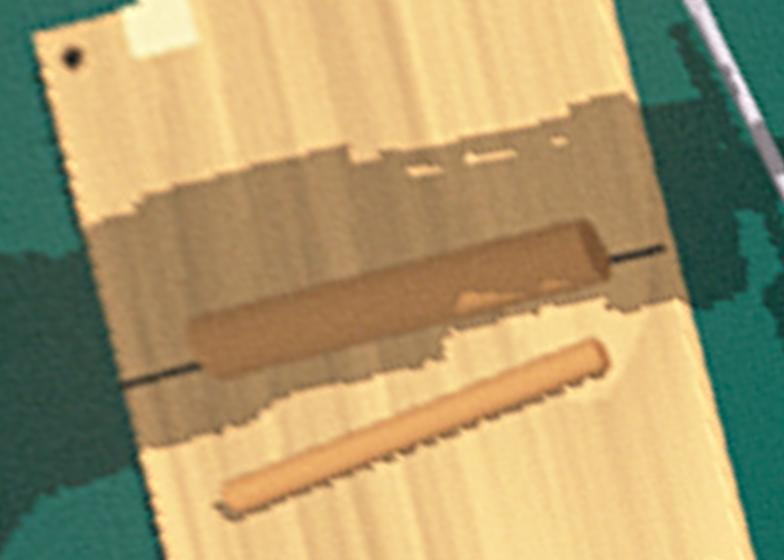

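View pics/mmA.png

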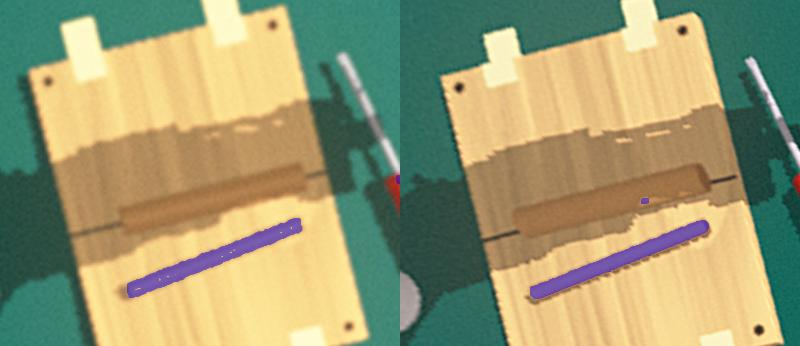

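```bash
python3 -m pendant '[{"translation":[0,-2,3],"angular":[0,0,0],"hand":1},{"translation":[2,0,4],"angular":[0,0,0],"hand":1},{"translation":[3,0,3],"angular":[0,0,0],"hand":1},{"translation":[3,0,0],"angular":[0,0,0],"hand":1},{"translation":[3,0,0],"angular":[0,0,0],"hand":1},{"translation":[0,0,0],"angular":[0,0,0],"hand":1},{"translation":[0,0,0],"angular":[0,0,0],"hand":1}]'
python3 l.py
```

```text
time: 21.6
ee_pos: [0.7656, -0.2868, 0.3628]
eef_rot: [-0.069, 0.704, 0.069, 0.703]
ft_force: [0.3, -0.9, 0.9]
width: 0.087
t 21.6 p [ 0.7656 -0.2868  0.3628] head 101.17 xdir [-0.002 -0.001 -1.   ] F [ 0.29 -0.87  0.93] T [0.02 0.01 0.07] w 0.087
 tip offs across line mm 132.5 along -369.5
top line off 0.0906757633209971 ang 0.18257970262193307 [ 0.5  0.5  0.3  0.2  0.3  0.5 -0.4 -0.4 -0.3 -0.1 -0.1 -0.1  0.   0.1
 -0.2 -0.3]
  rel offset -0.3489299153346147 rel ang 0.04124780843529183 [ 23.71278381 144.94891357] -9.986076969486945
  rel offset -42.838179906285134 rel ang 7.40069274264246 [ 13.81341553 141.00316162] -0.08979306230750718
top [([279.6, 322.6], 0.9, array([0.534 , 0.1063])), ([225.4, 460.5], 0.89, array([ 0.6492, -0.1766])), ([161.3, 466.4], 0.82, array([ 0.787, -0.194])), ([261.8, 394.5], 0.79, array([ 0.572 , -0.0392])), ([208.3, 252.9], 0.79, array([0.6786, 0.2511])), ([201.6, 188.4], 0.66, array([0.6906, 0.3837])), ([296.7, 358.5], 0.53, array([0.5007, 0.034 ]))]
side line off -0.9634158842696056 ang 0.3345986258531292 [-0.4 -0.5 -0.5 -0.5 -0.4 -0.3 -1.5 -1.7 -1.3 -1.2 -1.3 -1.6 -1.6 -1.5
 -1.5 -1.6]
  rel offset 2.838267242974629 rel ang -0.03400968665017018 [ 19.42173615 144.24504395] -5.180181738646983
  rel offset -43.46170012205915 rel ang 7.346176775813224 [ 10.74993134 141.28189697] -2.261439703566006
side [([324.4, 354.6], 0.87, array([ 0.5668, -0.0417])), ([153.5, 300.0], 0.83, array([0.6837, 0.3843])), ([266.6, 297.0], 0.76, array([0.5378, 0.1065])), ([375.0, 449.0], 0.67, array([ 0.6456, -0.1816])), ([349.9, 529.8], 0.58, array([ 0.7809, -0.2084])), ([193.5, 328.4], 0.55, array([0.677 , 0.2432]))]
```

View pics/mmA.png

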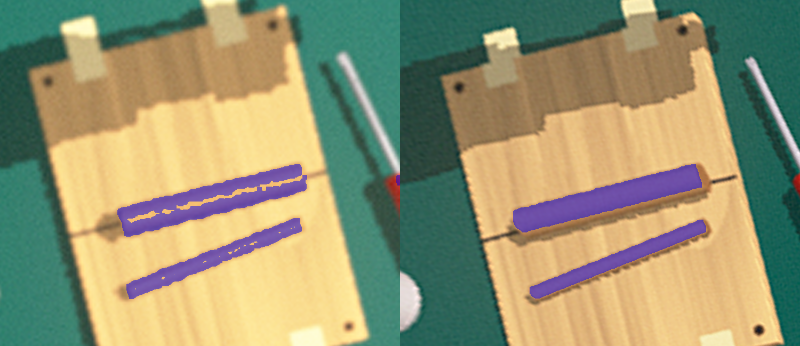

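View pics/rA_side.png

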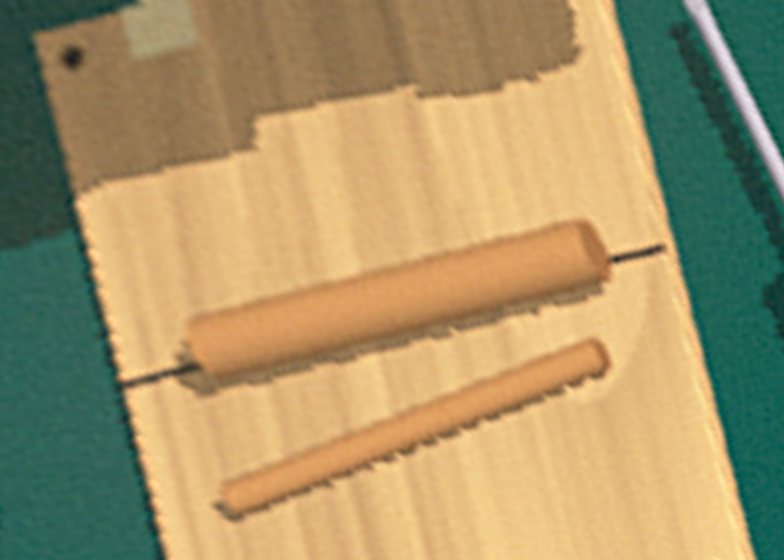

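```bash
cat > ov.py <<'E'
from l import *
out=[]
for c in("top","side"):
    p,_=line(c);K,R,t=cam(c);im=r.camera(c)
    D=LD-p[0]*LN;D/=np.linalg.norm(D);N=np.array([D[1],-D[0]])
    f=5;box=(285,200,135,110) if c=="top" else (255,220,140,120)
    x0,y0,w,h=box
    big=cv2.resize(im[y0:y0+h,x0:x0+w],None,fx=f,fy=f,interpolation=cv2.INTER_CUBIC)
    g=cv2.GaussianBlur(im.astype(np.float32),(0,0),.8)
    def hull(d,al):
        C=LM+p[1]/1000*LN+al*D+d*N;th=np.linspace(0,2*np.pi,73)
        P=[]
        for e in(-.07,.07):
            q=C+e*D;P.append(np.column_stack([q[0]+.011*np.cos(th)*N[0],q[1]+.011*np.cos(th)*N[1],.023+.011*np.sin(th)]))
        P=np.vstack(P);q=(R@P.T+t[:,None]).T@K.T;return cv2.convexHull((q[:,:2]/q[:,2:]).astype(np.float32))[:,0]
    # score: colour contrast of blue channel across the long sides, inside vs outside by a thin ring
    best=[]
    S=8
    im8=cv2.resize(im[y0:y0+h,x0:x0+w],None,fx=S,fy=S,interpolation=cv2.INTER_CUBIC).astype(np.float32)
    sat=cv2.cvtColor(im8.clip(0,255).astype(np.uint8),cv2.COLOR_RGB2HSV)[...,1].astype(np.float32)
    for al in(-.012,-.010,-.008,-.006,-.004):
        for d in np.arange(-.003,.0031,.0005):
            hh=((hull(d,al)-[x0,y0]+.5)*S-.5).astype(np.int32)
            m=np.zeros(sat.shape,np.uint8);cv2.fillPoly(m,[hh],1)
            ring=cv2.dilate(m,np.ones((15,15)))-m
            inn=m-cv2.erode(m,np.ones((15,15)))
            best.append((sat[inn>0].mean()-sat[ring>0].mean(),d*1000,al*1000))
    best.sort(reverse=True);print(c,[tuple(np.round(b,2)) for b in best[:5]])
    for d,col in((0,(0,0,255)),):
        hh=((hull(d,best[0][2]/1000)-[x0,y0]+.5)*f-.5).astype(np.int32)
        cv2.polylines(big,[hh],True,col,1)
    cv2.imwrite(f"pics/ov_{c}.png",big[:,:,::-1])
E
python3 ov.py
```

```text
top [(np.float64(16.21), np.float64(0.0), np.float64(-10.0)), (np.float64(16.09), np.float64(0.0), np.float64(-8.0)), (np.float64(15.99), np.float64(-0.5), np.float64(-10.0)), (np.float64(15.86), np.float64(-0.5), np.float64(-8.0)), (np.float64(15.74), np.float64(0.5), np.float64(-10.0))]
side [(np.float64(18.75), np.float64(0.5), np.float64(-10.0)), (np.float64(18.03), np.float64(0.0), np.float64(-10.0)), (np.float64(17.96), np.float64(1.0), np.float64(-10.0)), (np.float64(16.95), np.float64(0.5), np.float64(-8.0)), (np.float64(16.58), np.float64(0.5), np.float64(-12.0))]
```

View pics/ov_top.png

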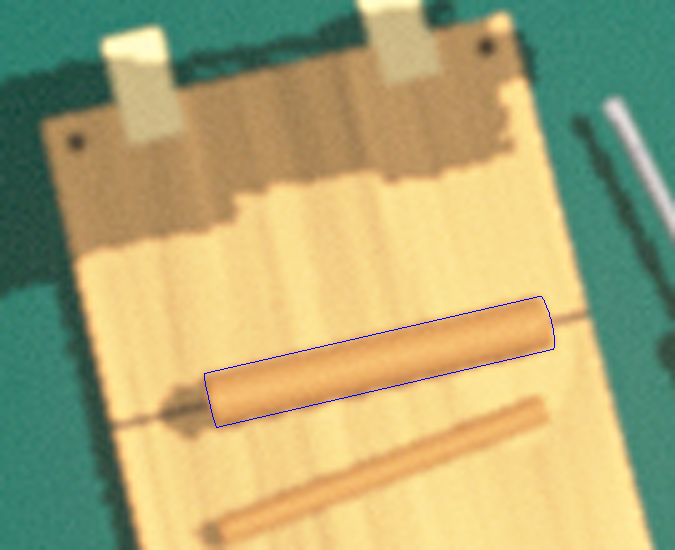

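View pics/ov_side.png

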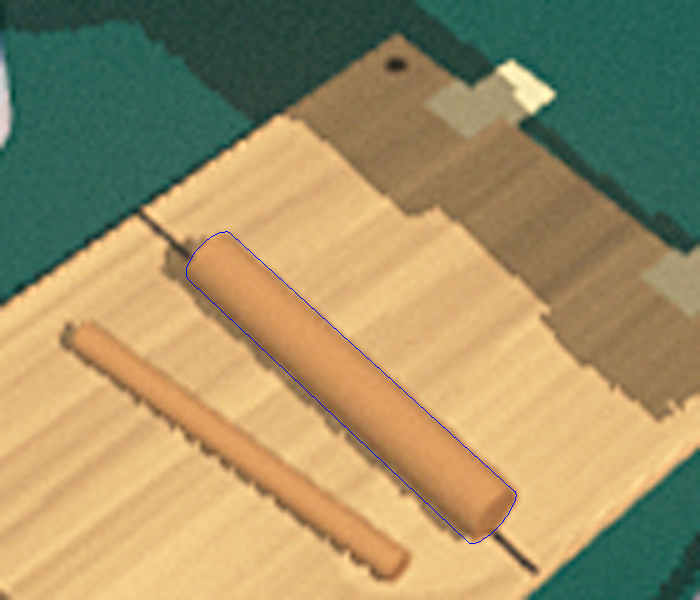

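```bash
python3 -c "
from bench import r
print(r.close_job())"
```

```text
the job is handed in; nothing more can be done
None
```

I rolled the thick dowel about 69 mm onto the pencil line in six light strokes, with the open fingertips on top of it. Its 5° skew was taken out along the way. I then lifted clear, moved the arm away and handed the job in at about 22 s on the robot's clock.

**Position:** overlaying the dowel's outline on the pictures put its middle 0.0 mm from the line in the top camera and about 0.5 mm in the side camera.

**Angle:** it lies within about 0.05° of the line in both cameras. The line shows about 20 mm past the right end and 40 mm past the left.

**Other things:** the thin dowel measured where it started, to within 1 mm. I never worked near the glue bottle, case or screwdriver, but I did not measure them again at the end.

**Force:** the highest vertical force I read while pressing was about 12 N.

**Checks that disagreed:** in the same pictures, the simpler colour measurement gave −0.35 mm in the top camera and +2.8 mm in the side camera. The side figure came from a mask that left out the dowel's shaded underside, so I relied on the outline overlay.

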